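Snap the lid rim of a paint tub shut

TASK

Close the paint tub properly: its lid is laid on, but parts of the slotted rim still stand proud. Press down from above on each proud section until the whole rim has clicked fully shut all the way round. Nothing is to be picked up: leave the tub standing upright where it is, and leave the mug, the bottle, the marker and the brush alone.

Things in the scene. Friction and masses are not known exactly. Their poses are not given: they have to be found in the camera images.
- tub: round full tub of craft paint, about 2.6 kg, loose on the table. Origin: centre of its underside, z up. Diameter 168 mm at the foot, 181 mm at the top of the wall; 122 mm high with the lid shut. A thin wire carrying handle hangs at its side, 20 to 80 mm above the table and up to 106 mm from the axis.
- lid_panel (a point): centre of the lid's flat middle panel (top face), on the tub's axis, 113 mm above the tub's origin. The panel, radius 83 mm, is already seated: pressing it does nothing. Round it runs the raised lid rim, 15 mm wide, 87 to 101 mm from the axis; slots divide it into six equal sections of 60 degrees, each about 95 mm long.
- press1 (a point): middle of the top face of lid rim section 1, 94 mm from the tub's axis, 0 degrees counter-clockwise from the tub's own x axis. It rises and falls with the section: 122 mm above the tub's origin when the section is clicked shut, about 130 to 133 mm while it stands proud.
- press2 (a point): middle of the top face of lid rim section 2, 94 mm from the tub's axis, 60 degrees counter-clockwise from the tub's own x axis. As press1.
- press3 (a point): middle of the top face of lid rim section 3, 94 mm from the tub's axis, 120 degrees counter-clockwise from the tub's own x axis. As press1.
- press4 (a point): middle of the top face of lid rim section 4, 94 mm from the tub's axis, 180 degrees counter-clockwise from the tub's own x axis. As press1.
- press5 (a point): middle of the top face of lid rim section 5, 94 mm from the tub's axis, 240 degrees counter-clockwise from the tub's own x axis. As press1.
- press6 (a point): middle of the top face of lid rim section 6, 94 mm from the tub's axis, 300 degrees counter-clockwise from the tub's own x axis. As press1.
- rim1 (a joint): angle of rim section 1 (rad), flexing about a tangent 40 mm from the tub's axis: 0 clicked shut, 0.14 to 0.19 standing proud on the tub's bead (8 to 10 mm up at the rim), at most 0.2. Pressed straight down on its top it gives way at about 10 N, snaps the second half of the way by itself and stays shut; let go earlier, it springs back.
- rim2 (a joint): angle of lid rim section 2, as rim1.
- rim3 (a joint): angle of lid rim section 3, as rim1.
- rim4 (a joint): angle of lid rim section 4, as rim1.
- rim5 (a joint): angle of lid rim section 5, as rim1.
- rim6 (a joint): angle of lid rim section 6, as rim1.
- mug: white ceramic mug, 82 mm across, 95 mm high, handle at its +y side; origin at the centre of its underside. Bystander.
- paint_bottle: round bottle with black cap, 58 mm across, 150 mm high; origin at the centre of its underside. Bystander.
- marker: white felt marker with black cap lying on the table, 135 mm long along its x, 16 mm thick; origin at its middle, on the table. Bystander.
- brush: paint brush, wooden handle, lying along its x on the table, 200 mm long, 20 mm thick, its head 42 mm wide; origin near its middle, on the table. Bystander.

How it is judged:
By the outcome, as a careful person would: the job done as asked, in the order asked, and still so for the second after the job is handed in, with the robot touching nothing.
It also fails if it takes over 42 s, if anything falls off the work surface, if the arm or the gripper's body presses on something with over 40 N, if the wrist force passes 120 N, or if a joint passes its speed limit or range.

ROBOT

A 6-joint arm with a two-finger parallel gripper is mounted at the origin on the work surface. World frame = base frame: x ahead of the robot, y to its left, z up, the work surface at z = 0. Lengths are in m, angles in degrees, forces in N, time in s.
With the tool pointing down it reaches from about 0.3 to 0.75 m from the base axis. Payload 8.5 kg.
Tool frame: the origin (TCP) lies on the centre line of the jaws, within the pads' length; the fingertips stand 19 mm ahead of it and the grasp point (between the pads) is the TCP; z points along the fingers, x is the direction in which the jaws open and shut, and the axes are right-handed (so a half turn about z gives the same grasp; the last joint's range is limited). The gripper opens to 85 mm and grips with 20 to 120 N. Pads are 22 mm wide; open, the fingers measure 114 mm over their backs; the gripper's body (76 mm by 85 mm) begins 54 mm behind the grasp point. The pads swing forward as they close: fully open they stand 13 mm farther back than shut.
Start: joints at [59.112, 21.807, 74.336, -0, 83.858, -12.336], TCP at [0.175, 0.521, 0.25] pointing down, gripper open.
Joint ranges: [-178.18, 178.18], [-50.72, 133.34], [12.68, 142.11], [-81.47, 261.47], [9.98, 163.14], [-165.26, 165.26]. Speed limits (degrees/s): [136.94, 136.94, 180, 180, 180, 180].

INTERFACE

Orientations are given as a 3x3 rotation matrix whose columns are the frame's x, y, z axes.
In Python, from rig import env, cams, order gives the robot as it stands.
- The arm moves only by the tool step_arm, never from a script. Its argument "steps" is a list of rows, each an object with "xyz": the shift along the tool's x, y, z normalised to -1 to 1, where 1 is 0.04 m, a list of three; "turn": the turn, a rotation vector about the tool's x, y, z normalised to -1 to 1, where 1 is 0.08 rad, a list of three; "gripper": the gripper command: -1 is shut, 1 is fully open, values between are in proportion. A call has 1 to 20 rows; each row shifts and turns the commanded pose from where the row before left it, along the tool's axes as they then stand; what a row does not reach is not made up. A row lasts 1/12 s, in which the tool goes at most 41.7 mm and 7.16 degrees, less where a joint would pass 70% of its speed; a pose out of reach is approached as far as the arm can. A call with a number of a shift or a turn outside -1 to 1 is refused whole. A call with a gripper value outside its range is refused whole. The fingers move at their own pace and stop on an object; "squeeze" is the grip in N (left out, the last holds). Time passes only in rows, so rows that do not move let the fingers close. It gives the time, the measured TCP pose, the force and the opening at its end, in the units of the state.
- env.observe(): the state, without advancing time (a new reading comes with each control period).
- cams.get_image(name): name is "side" or "top" or "wrist"; returns (picture, depth): 400x640x3 uint8, red, green, blue; 400x640 float32, m along the optical axis (not along the pixel's ray), 0 where there is no reading.
- cams.camera_info(name): a dict with "fx", "fy", "cx", "cy" (pixels), "extrinsics" (4x4, takes a point from camera to world coordinates). Camera axes: x right, y down, z forward; pixel columns grow to the right and rows downward; lengths in m; the calibration is good to about 2 mm. A picture is of the moment at which its call begins: read the wrist's pose just before it. camera_info takes no time and is no camera call; for the wrist camera it gives the pose at the moment of the call.
- order.close_job(): hands the job in, once; it reports no verdict.
The state is a dict: "time_s": time; "q": joint angles; "qvel": joint speeds; "joint_efforts": joint torques, N m; "position": TCP position; "tool_rot": TCP orientation; "ft_force": force on the tool from outside, world axes, zero at the start; "wrist_torque": the same for the moment, N m; "grip_width": finger opening in m.
Only numpy, scipy, OpenCV 4.12 (cv2) and the standard library are available. Lean on these libraries where they do the work, as an engineer would, in place of code of your own. Each camera call takes 0.05 s, during which the arm holds its last target. There are 200 camera calls.

## Working session

There is one attempt and no reset: what is moved stays moved. The work goes in short steps, Python scripts to look and compute and a tool call to move; the robot and the scene stay as the last step left them, time stands still between calls to the robot, and variables do not carry over. Pictures are saved under pics/ and viewed, about 8 in all and at most 12, crops included, and the job is handed in when it is done.

Besides the shell and the picture viewer there is one more tool, called after "Emit:" as name(argument=value, ...) on one line, values as JSON. step_arm: Moves the arm, as the interface text tells. Scaled input: -1 to 1 covers 0.04 m each way for a shift and 0.08 rad each way for a turn. Its arguments: {"type":"object","properties":{"steps":{"type":"array"},"squeeze":{"type":"number"}},"required":["steps"]}

```bash
mkdir -p pics; cat > h.py <<'E'
import numpy as np, cv2
from rig import env, cams, order
def shot(n,f=None):
    i=cams.camera_info(n); im,d=cams.get_image(n)
    if f: cv2.imwrite('pics/'+f,im[:,:,::-1])
    v,u=np.indices(d.shape); P=np.stack([(u-i['cx'])/i['fx']*d,(v-i['cy'])/i['fy']*d,d],-1)
    T=np.array(i['extrinsics']); W=P@T[:3,:3].T+T[:3,3]; W[d==0]=np.nan
    return im,W
E
python3 - <<'E'
from h import *
s=env.observe(); print(s['position'],s['tool_rot'],s['ft_force'],s['grip_width'],s['time_s'])
im,W=shot('top','top1.png'); im2,W2=shot('side','side1.png')
np.save('top.npy',W);np.save('side.npy',W2)
cv2.imwrite('pics/both1.png',cv2.resize(np.vstack([im,im2])[:,:,::-1],(480,600)))
E
```

```text
[0.17487642 0.52119272 0.24970495] [[ 3.18186736e-01  9.48027778e-01 -7.30298913e-04]
 [ 9.48027023e-01 -3.18187433e-01 -1.23376966e-03]
 [-1.40201985e-03 -2.99773962e-04 -9.99998972e-01]] [-0.14584735 -0.41550159 -0.51606009] 0.08527232752780546 0.0
```

View pics/top1.png

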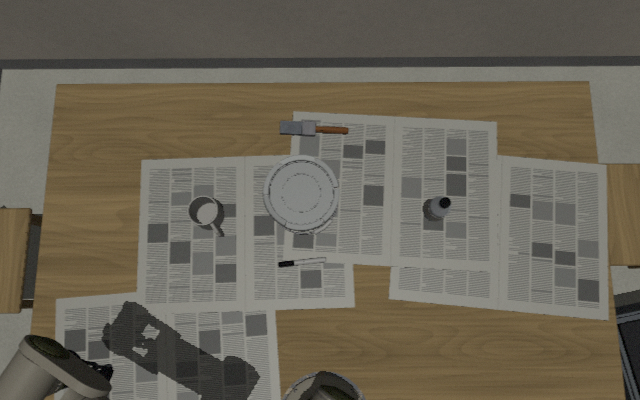

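View pics/side1.png

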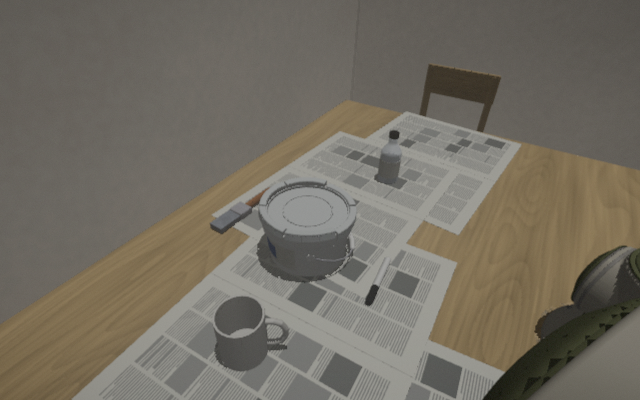

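The top view shows the tub at about (302,195), the mug at (206,211), the marker at (302,262), the brush at (313,128) and the bottle at (437,207). Next I'll measure the tub axis and the rim height against angle.

```bash
cat >> h.py <<'E'
def fit(W,c0):
    c=np.array(c0,float)
    m=(W[...,2]>.105)&(W[...,2]<.145)&(np.hypot(W[...,0]-c[0],W[...,1]-c[1])<.14)
    p=W[m]; (a,b),r=cv2.minEnclosingCircle((p[:,:2]*1000).astype(np.float32))
    return np.array([a,b])/1000,r/1000,p
def prof(p,c,step=10):
    d=p[:,:2]-c; r=np.hypot(*d.T); a=np.degrees(np.arctan2(d[:,1],d[:,0]))%360
    for k in range(0,360,step):
        m=(r>.09)&(r<.1)&(a>=k)&(a<k+step)
        print(k,m.sum(),np.round(np.median(p[m,2])*1000,1) if m.any() else '-',end=' | ')
    m=r<.07; print('\npanel',np.median(p[m,2]))
E
python3 - <<'E'
from h import *
W=np.load('top.npy'); c0=W[195,302,:2]; print(W[195,302])
c,r,p=fit(W,c0); print(c,r); prof(p,c)
c2,r2,p2=fit(np.load('side.npy'),c0); print(c2,r2); prof(p2,c)
print(cams.camera_info('wrist')['extrinsics'],cams.camera_info('wrist')['fx'],env.observe()['position'])
E
```

```text
[0.57868856 0.05336482 0.1115556 ]
[0.58550549 0.05738935] 0.10168793487548829
0 20 132.6 | 10 23 131.9 | 20 23 130.5 | 30 22 129.3 | 40 22 131.8 | 50 25 130.6 | 60 22 132.4 | 70 22 131.8 | 80 19 131.2 | 90 21 129.8 | 100 23 131.5 | 110 24 131.4 | 120 23 132.3 | 130 26 132.3 | 140 25 131.7 | 150 24 125.3 | 160 25 122.2 | 170 25 123.2 | 180 23 123.1 | 190 26 123.9 | 200 22 122.3 | 210 21 120.4 | 220 24 123.0 | 230 24 122.1 | 240 25 123.8 | 250 24 122.6 | 260 25 122.2 | 270 21 122.5 | 280 23 130.4 | 290 20 131.6 | 300 22 131.9 | 310 19 130.7 | 320 23 132.1 | 330 20 129.8 | 340 22 131.8 | 350 20 132.7 | 
panel 0.113784486699821
[0.58709131 0.05577742] 0.10278949737548829
0 24 132.4 | 10 26 132.0 | 20 27 131.2 | 30 24 130.2 | 40 24 131.4 | 50 32 131.3 | 60 33 131.2 | 70 54 130.9 | 80 62 127.8 | 90 68 125.5 | 100 78 126.3 | 110 94 126.4 | 120 90 125.8 | 130 87 126.8 | 140 74 125.2 | 150 63 122.3 | 160 65 118.7 | 170 49 121.4 | 180 43 121.5 | 190 28 122.1 | 200 24 122.3 | 210 17 122.4 | 220 27 121.8 | 230 21 122.4 | 240 18 122.3 | 250 17 122.7 | 260 17 122.6 | 270 16 122.3 | 280 23 130.3 | 290 25 130.8 | 300 28 131.4 | 310 23 131.2 | 320 25 130.2 | 330 26 129.2 | 340 24 131.0 | 350 24 132.2 | 
panel 0.11362517789847315
[[ 0.31794406  0.90557817  0.28078418  0.10396556]
 [ 0.94810754 -0.30308312 -0.09608699  0.54715742]
 [-0.00191333  0.29676389 -0.95494897  0.37444164]
 [ 0.          0.          0.          1.        ]] 292.6023332699626 [0.17487518 0.5212147  0.24979116]
```

Both cameras put the tub axis at about (0.586, 0.057). The slots are near world angles 33°, 93°, 153° and so on. The sections centred near 3°, 63°, 123° and 303° stand proud, and those near 183° and 243° are shut. I'll shut the gripper and move above the 123° section at about (0.534, 0.136).

Emit:
step_arm(steps=[{"xyz":[-0.35,0.64,0],"turn":[0,0,0],"gripper":-1},{"xyz":[-0.35,0.64,0],"turn":[0,0,0],"gripper":-1},{"xyz":[-0.35,0.64,0],"turn":[0,0,0],"gripper":-1},{"xyz":[-0.35,0.64,0],"turn":[0,0,0],"gripper":-1},{"xyz":[-0.35,0.64,0],"turn":[0,0,0],"gripper":-1},{"xyz":[-0.35,0.64,0],"turn":[0,0,0],"gripper":-1},{"xyz":[-0.35,0.64,0],"turn":[0,0,0],"gripper":-1},{"xyz":[-0.35,0.64,0],"turn":[0,0,0],"gripper":-1},{"xyz":[-0.35,0.64,0],"turn":[0,0,0],"gripper":-1},{"xyz":[-0.35,0.64,0],"turn":[0,0,0],"gripper":-1},{"xyz":[-0.35,0.64,0],"turn":[0,0,0],"gripper":-1},{"xyz":[-0.35,0.64,0],"turn":[0,0,0],"gripper":-1},{"xyz":[-0.35,0.64,0.2],"turn":[0,0,0],"gripper":-1},{"xyz":[-0.35,0.64,0.2],"turn":[0,0,0],"gripper":-1},{"xyz":[-0.35,0.64,0.2],"turn":[0,0,0],"gripper":-1},{"xyz":[-0.35,0.64,0.2],"turn":[0,0,0],"gripper":-1},{"xyz":[-0.35,0.64,0.2],"turn":[0,0,0],"gripper":-1},{"xyz":[-0.35,0.64,0.2],"turn":[0,0,0],"gripper":-1},{"xyz":[0,0,0],"turn":[0,0,0],"gripper":-1},{"xyz":[0,0,0],"turn":[0,0,0],"gripper":-1}])

```text
time_s: 1.77
position: [0.5319, 0.135, 0.2014]
tool_rot: [[0.32, 0.947, -0.002], [0.947, -0.32, 0.0], [-0.001, -0.002, -1.0]]
ft_force: [-0.7, 0.6, 1.7]
grip_width: -0.0002
```

```bash
python3 - <<'E'
from h import *
s=env.observe(); print(s['time_s'],s['position'],s['tool_rot'],s['ft_force'],s['grip_width'],s['q'])
im,W=shot('wrist','w1.png')
c,r,p=fit(W,(.586,.057)); print(c,r)
prof(p,np.array([.586,.057]),5)
E
```

```text
1.7667 [0.53191899 0.13498092 0.20136207] [[ 3.20210682e-01  9.47344294e-01 -1.97685213e-03]
 [ 9.47346170e-01 -3.20211230e-01  4.11267213e-05]
 [-5.94049087e-04 -1.88593251e-03 -9.99998045e-01]] [-0.71666692  0.5583266   1.68915987] -0.00023848767967249437 [ 1.87281224e+00  2.40319298e+01  7.92397548e+01  6.22005746e-03
  7.68414434e+01 -6.94529077e+01]
[0.58464459 0.05876976] 0.1015654067993164
0 0 - | 5 0 - | 10 0 - | 15 0 - | 20 0 - | 25 0 - | 30 0 - | 35 0 - | 40 0 - | 45 0 - | 50 0 - | 55 0 - | 60 0 - | 65 0 - | 70 0 - | 75 0 - | 80 47 131.8 | 85 132 131.4 | 90 146 130.5 | 95 109 131.2 | 100 116 131.9 | 105 134 132.2 | 110 169 132.5 | 115 172 132.7 | 120 191 132.7 | 125 199 132.7 | 130 213 132.6 | 135 228 132.2 | 140 223 131.4 | 145 233 130.9 | 150 173 130.7 | 155 180 122.2 | 160 199 122.7 | 165 192 122.8 | 170 184 122.7 | 175 166 122.7 | 180 151 122.8 | 185 139 122.9 | 190 125 123.0 | 195 116 123.2 | 200 119 123.1 | 205 109 123.1 | 210 111 123.0 | 215 104 121.6 | 220 107 123.1 | 225 99 123.2 | 230 96 123.2 | 235 91 123.1 | 240 93 123.1 | 245 90 123.2 | 250 84 123.0 | 255 88 123.0 | 260 89 123.0 | 265 85 123.2 | 270 25 123.1 | 275 0 - | 280 0 - | 285 0 - | 290 0 - | 295 0 - | 300 0 - | 305 0 - | 310 0 - | 315 0 - | 320 0 - | 325 0 - | 330 0 - | 335 0 - | 340 0 - | 345 0 - | 350 0 - | 355 0 - | 
panel 0.11415002908963251
```

View pics/w1.png

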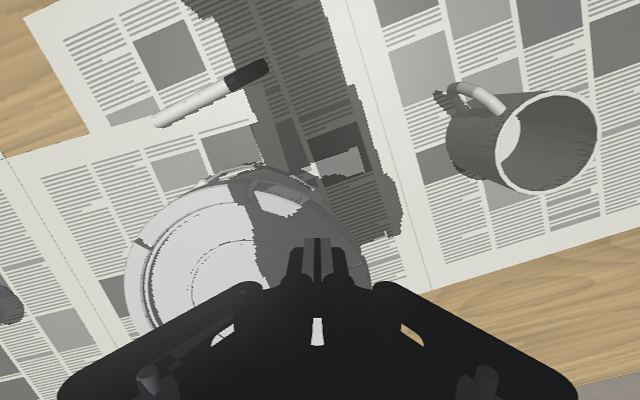

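The wrist view confirms slots at 93° and 153°, so the section centre is 123°, with the closed fingertips at pixel (318,265) over it. Now I'll press to about half the travel and beyond, watching the force.

Emit:
step_arm(steps=[{"xyz":[0.05,0.03,0.4],"turn":[0,0,0],"gripper":-1},{"xyz":[0,0,0.4],"turn":[0,0,0],"gripper":-1},{"xyz":[0,0,0.3],"turn":[0,0,0],"gripper":-1},{"xyz":[0,0,0.1],"turn":[0,0,0],"gripper":-1},{"xyz":[0,0,0.05],"turn":[0,0,0],"gripper":-1},{"xyz":[0,0,0.05],"turn":[0,0,0],"gripper":-1},{"xyz":[0,0,0.05],"turn":[0,0,0],"gripper":-1},{"xyz":[0,0,0],"turn":[0,0,0],"gripper":-1}])

```text
time_s: 2.48
position: [0.5335, 0.1379, 0.149]
tool_rot: [[0.318, 0.948, 0.001], [0.948, -0.318, 0.001], [0.001, 0.001, -1.0]]
ft_force: [-1.2, 1.7, 2.2]
grip_width: 0.0
```

Emit:
step_arm(steps=[{"xyz":[0,0,0.05],"turn":[0,0,0],"gripper":-1},{"xyz":[0,0,0.05],"turn":[0,0,0],"gripper":-1},{"xyz":[0,0,0],"turn":[0,0,0],"gripper":-1}])

```text
time_s: 2.73
position: [0.5334, 0.1377, 0.1449]
tool_rot: [[0.318, 0.948, 0.001], [0.948, -0.318, 0.0], [0.001, 0.001, -1.0]]
ft_force: [0.2, 0.3, -0.4]
grip_width: 0.0
```

Emit:
step_arm(steps=[{"xyz":[0,0,0.05],"turn":[0,0,0],"gripper":-1},{"xyz":[0,0,0],"turn":[0,0,0],"gripper":-1}])

```text
time_s: 2.9
position: [0.5334, 0.1372, 0.1421]
tool_rot: [[0.318, 0.948, -0.0], [0.948, -0.318, -0.0], [-0.0, -0.0, -1.0]]
ft_force: [-0.2, 0.4, -0.3]
grip_width: 0.0001
```

Emit:
step_arm(steps=[{"xyz":[0,0,0.04],"turn":[0,0,0],"gripper":-1},{"xyz":[0,0,0],"turn":[0,0,0],"gripper":-1}])

```text
time_s: 3.07
position: [0.5336, 0.1373, 0.141]
tool_rot: [[0.318, 0.948, 0.0], [0.948, -0.318, -0.0], [0.0, 0.0, -1.0]]
ft_force: [-1.0, 0.8, 3.7]
grip_width: -0.0003
```

The force dropped away around tip height 0.126 and contact returned at 0.122, which suggests a snap. Next is the 63° section at (0.629, 0.141).

Emit:
step_arm(steps=[{"xyz":[0,0,-0.4],"turn":[0,0,0],"gripper":-1},{"xyz":[0,0,-0.6],"turn":[0,0,0],"gripper":-1},{"xyz":[0.21,0.55,0],"turn":[0,0,0],"gripper":-1},{"xyz":[0.21,0.55,0],"turn":[0,0,0],"gripper":-1},{"xyz":[0.21,0.55,0],"turn":[0,0,0],"gripper":-1},{"xyz":[0.21,0.55,0],"turn":[0,0,0],"gripper":-1},{"xyz":[0,0,0],"turn":[0,0,0],"gripper":-1}])

```text
time_s: 3.65
position: [0.6305, 0.1407, 0.1797]
tool_rot: [[0.319, 0.948, 0.001], [0.948, -0.319, -0.0], [0.0, 0.001, -1.0]]
ft_force: [0.3, -0.8, -0.8]
grip_width: 0.0004
```

```bash
python3 - <<'E'
from h import *
im,W=shot('wrist'); c,r,p=fit(W,(.586,.057)); print(c,r); prof(p,c)
E
```

```text
[0.58735876 0.05891354] 0.10151390838623046
0 26 133.4 | 10 0 - | 20 0 - | 30 0 - | 40 0 - | 50 21 132.4 | 60 362 132.7 | 70 412 132.4 | 80 466 131.6 | 90 428 124.3 | 100 480 123.0 | 110 523 122.9 | 120 551 123.0 | 130 553 123.0 | 140 565 123.1 | 150 547 122.6 | 160 579 123.0 | 170 553 123.0 | 180 526 123.1 | 190 516 123.1 | 200 496 123.1 | 210 436 122.8 | 220 441 123.2 | 230 404 123.1 | 240 385 123.2 | 250 345 123.2 | 260 326 123.2 | 270 291 123.3 | 280 331 131.2 | 290 312 131.9 | 300 302 132.2 | 310 295 132.1 | 320 197 131.5 | 330 3 116.3 | 340 0 - | 350 71 133.1 | 
panel 0.11417820097037187
```

The first section is shut: it reads 123 mm, level with the others. Pressing the 63° section now, then moving over to the 3° one.

Emit:
step_arm(steps=[{"xyz":[0,0,0.4],"turn":[0,0,0],"gripper":-1},{"xyz":[0,0,0.2],"turn":[0,0,0],"gripper":-1},{"xyz":[0,0,0.1],"turn":[0,0,0],"gripper":-1},{"xyz":[0,0,0.1],"turn":[0,0,0],"gripper":-1},{"xyz":[0,0,0.1],"turn":[0,0,0],"gripper":-1},{"xyz":[0,0,0.07],"turn":[0,0,0],"gripper":-1},{"xyz":[0,0,0],"turn":[0,0,0],"gripper":-1}])

```text
time_s: 4.28
position: [0.6273, 0.1413, 0.1418]
tool_rot: [[0.318, 0.948, -0.0], [0.948, -0.318, -0.0], [-0.0, -0.0, -1.0]]
ft_force: [-0.5, 0.8, -0.4]
grip_width: -0.0
```

Emit:
step_arm(steps=[{"xyz":[0,0,-0.4],"turn":[0,0,0],"gripper":-1},{"xyz":[0,0,-0.6],"turn":[0,0,0],"gripper":-1},{"xyz":[-0.37,0.45,0],"turn":[0,0,0],"gripper":-1},{"xyz":[-0.37,0.45,0],"turn":[0,0,0],"gripper":-1},{"xyz":[-0.37,0.45,0],"turn":[0,0,0],"gripper":-1},{"xyz":[-0.37,0.45,0],"turn":[0,0,0],"gripper":-1},{"xyz":[0,0,0],"turn":[0,0,0],"gripper":-1}])

```text
time_s: 4.87
position: [0.6786, 0.0583, 0.1817]
tool_rot: [[0.322, 0.947, 0.001], [0.947, -0.322, -0.001], [-0.001, 0.001, -1.0]]
ft_force: [-0.2, -0.2, 0.1]
grip_width: 0.0001
```

```bash
python3 - <<'E'
from h import *
im,W=shot('wrist'); c,r,p=fit(W,(.586,.057)); print(c,r); prof(p,c)
im,W=shot('top'); c,r,p=fit(W,(.586,.057)); print(c,r)
E
```

```text
[0.58800848 0.05811277] 0.10171187591552734
0 319 133.0 | 10 354 132.7 | 20 378 132.2 | 30 364 130.2 | 40 415 123.1 | 50 449 123.1 | 60 484 123.1 | 70 522 123.1 | 80 587 123.1 | 90 511 122.7 | 100 15 122.8 | 110 0 - | 120 0 - | 130 0 - | 140 0 - | 150 0 - | 160 0 - | 170 0 - | 180 0 - | 190 0 - | 200 0 - | 210 0 - | 220 442 123.0 | 230 576 123.1 | 240 526 123.1 | 250 486 123.2 | 260 447 123.2 | 270 366 123.3 | 280 400 131.3 | 290 371 132.0 | 300 359 132.2 | 310 338 132.2 | 320 348 131.4 | 330 324 130.6 | 340 330 131.8 | 350 253 132.5 | 
panel 0.11412740158420705
[0.57893109 0.02529486] 0.09499053955078125
```

Emit:
step_arm(steps=[{"xyz":[0.1,0.02,0.4],"turn":[0,0,0],"gripper":-1},{"xyz":[0,0,0.25],"turn":[0,0,0],"gripper":-1},{"xyz":[0,0,0.1],"turn":[0,0,0],"gripper":-1},{"xyz":[0,0,0.1],"turn":[0,0,0],"gripper":-1},{"xyz":[0,0,0.1],"turn":[0,0,0],"gripper":-1},{"xyz":[0,0,0.05],"turn":[0,0,0],"gripper":-1},{"xyz":[0,0,0],"turn":[0,0,0],"gripper":-1}])

```text
time_s: 5.55
position: [0.6787, 0.0659, 0.1417]
tool_rot: [[0.318, 0.948, -0.001], [0.948, -0.318, -0.0], [-0.0, -0.0, -1.0]]
ft_force: [-0.1, -0.1, -0.4]
grip_width: -0.0003
```

Emit:
step_arm(steps=[{"xyz":[0,0,-0.4],"turn":[0,0,0],"gripper":-1},{"xyz":[0,0,-0.6],"turn":[0,0,0],"gripper":-1},{"xyz":[-0.58,-0.09,0],"turn":[0,0,0],"gripper":-1},{"xyz":[-0.58,-0.09,0],"turn":[0,0,0],"gripper":-1},{"xyz":[-0.58,-0.09,0],"turn":[0,0,0],"gripper":-1},{"xyz":[-0.58,-0.09,0],"turn":[0,0,0],"gripper":-1},{"xyz":[0,0,0],"turn":[0,0,0],"gripper":-1}])

```text
time_s: 6.13
position: [0.6345, -0.0209, 0.1823]
tool_rot: [[0.321, 0.947, -0.001], [0.947, -0.321, -0.001], [-0.001, -0.0, -1.0]]
ft_force: [0.6, -0.3, -0.5]
grip_width: -0.0001
```

```bash
python3 - <<'E'
from h import *
im,W=shot('wrist'); c,r,p=fit(W,(.586,.057)); print(c,r); prof(p,c)
E
```

```text
[0.58822717 0.05841891] 0.10170049285888672
0 314 123.0 | 10 308 123.1 | 20 335 122.9 | 30 299 122.7 | 40 372 123.0 | 50 402 123.0 | 60 435 123.0 | 70 463 122.9 | 80 503 123.0 | 90 483 122.7 | 100 593 122.9 | 110 114 123.0 | 120 0 - | 130 0 - | 140 0 - | 150 0 - | 160 0 - | 170 0 - | 180 0 - | 190 0 - | 200 21 122.8 | 210 500 122.6 | 220 575 123.1 | 230 534 123.1 | 240 491 123.0 | 250 452 123.1 | 260 417 123.1 | 270 376 123.2 | 280 381 131.2 | 290 350 132.0 | 300 182 132.0 | 310 208 131.9 | 320 308 131.3 | 330 270 129.8 | 340 300 123.1 | 350 302 123.1 | 
panel 0.11406851233943935
```

Emit:
step_arm(steps=[{"xyz":[0.04,0.06,0.4],"turn":[0,0,0],"gripper":-1},{"xyz":[0,0,0.25],"turn":[0,0,0],"gripper":-1},{"xyz":[0,0,0.1],"turn":[0,0,0],"gripper":-1},{"xyz":[0,0,0.1],"turn":[0,0,0],"gripper":-1},{"xyz":[0,0,0.1],"turn":[0,0,0],"gripper":-1},{"xyz":[0,0,0.07],"turn":[0,0,0],"gripper":-1},{"xyz":[0,0,0],"turn":[0,0,0],"gripper":-1}])

```text
time_s: 6.77
position: [0.6389, -0.0166, 0.1411]
tool_rot: [[0.318, 0.948, 0.0], [0.948, -0.318, 0.0], [0.0, 0.0, -1.0]]
ft_force: [0.2, 1.3, 0.3]
grip_width: -0.0
```

Emit:
step_arm(steps=[{"xyz":[0,0,-0.5],"turn":[0,0,0],"gripper":-1},{"xyz":[0,0,-0.9],"turn":[0,0,0],"gripper":-1},{"xyz":[0,0,-0.9],"turn":[0,0,0],"gripper":-1},{"xyz":[0,0,-0.9],"turn":[0,0,0],"gripper":-1},{"xyz":[-0.27,-0.8,0],"turn":[0,0,0],"gripper":-1},{"xyz":[-0.27,-0.8,0],"turn":[0,0,0],"gripper":-1},{"xyz":[-0.27,-0.8,0],"turn":[0,0,0],"gripper":-1},{"xyz":[-0.27,-0.8,0],"turn":[0,0,0],"gripper":-1},{"xyz":[-0.27,-0.8,0],"turn":[0,0,0],"gripper":-1},{"xyz":[-0.27,-0.8,0],"turn":[0,0,0],"gripper":-1},{"xyz":[-0.27,-0.8,0],"turn":[0,0,0],"gripper":-1},{"xyz":[0,0,0],"turn":[0,0,0],"gripper":-1},{"xyz":[0,0,0],"turn":[0,0,0],"gripper":-1}])

```text
time_s: 7.85
position: [0.4013, -0.017, 0.2698]
tool_rot: [[0.319, 0.948, 0.001], [0.948, -0.319, -0.0], [0.0, 0.001, -1.0]]
ft_force: [1.0, -0.1, 0.4]
grip_width: -0.0
```

```bash
python3 - <<'E'
from h import *
for n in ('wrist','top','side'):
    im,W=shot(n,n+'_end.png'); c,r,p=fit(W,(.586,.057)); print(n,c,r); prof(p,np.array([.586,.057]) if n!='wrist' else c,10)
E
```

```text
wrist [0.58037646 0.06380279] 0.10023836517333984
0 0 - | 10 0 - | 20 0 - | 30 0 - | 40 41 123.0 | 50 97 123.1 | 60 79 122.9 | 70 69 123.0 | 80 70 122.8 | 90 42 122.8 | 100 33 122.8 | 110 30 122.7 | 120 34 122.2 | 130 56 118.9 | 140 88 116.9 | 150 70 116.4 | 160 132 116.9 | 170 157 117.4 | 180 178 118.2 | 190 194 119.0 | 200 203 120.1 | 210 214 121.7 | 220 168 120.8 | 230 0 - | 240 0 - | 250 0 - | 260 0 - | 270 0 - | 280 0 - | 290 0 - | 300 0 - | 310 0 - | 320 0 - | 330 0 - | 340 0 - | 350 0 - | 
panel 0.11399905731613175
top [0.58589801 0.05746251] 0.10170050048828125
0 23 122.5 | 10 23 123.4 | 20 20 124.1 | 30 23 121.3 | 40 21 122.8 | 50 24 121.7 | 60 21 123.2 | 70 24 122.6 | 80 24 123.2 | 90 25 121.0 | 100 21 122.0 | 110 25 123.5 | 120 24 121.8 | 130 24 123.1 | 140 23 122.5 | 150 26 121.6 | 160 25 122.1 | 170 12 124.6 | 180 0 - | 190 0 - | 200 0 - | 210 7 123.9 | 220 23 123.2 | 230 24 122.8 | 240 23 122.3 | 250 24 122.9 | 260 24 121.7 | 270 22 120.6 | 280 23 123.0 | 290 21 122.1 | 300 25 122.0 | 310 21 122.4 | 320 22 121.8 | 330 17 122.4 | 340 22 122.3 | 350 24 122.7 | 
panel 0.11373822771333875
side [0.58643536 0.05600985] 0.1029222412109375
0 19 122.5 | 10 22 122.8 | 20 22 122.5 | 30 22 122.3 | 40 26 122.7 | 50 27 122.9 | 60 30 122.4 | 70 33 122.5 | 80 48 121.8 | 90 57 119.7 | 100 57 121.1 | 110 71 121.3 | 120 84 118.7 | 130 83 117.4 | 140 77 117.7 | 150 61 118.2 | 160 68 118.8 | 170 54 121.1 | 180 46 121.2 | 190 33 122.1 | 200 22 121.8 | 210 18 121.5 | 220 24 122.4 | 230 20 122.3 | 240 17 122.0 | 250 20 122.5 | 260 20 122.6 | 270 17 122.6 | 280 19 122.5 | 290 19 122.4 | 300 20 122.5 | 310 18 122.9 | 320 19 122.6 | 330 22 122.3 | 340 16 123.0 | 350 21 122.3 | 
panel 0.11358753957072193
```

View pics/top_end.png

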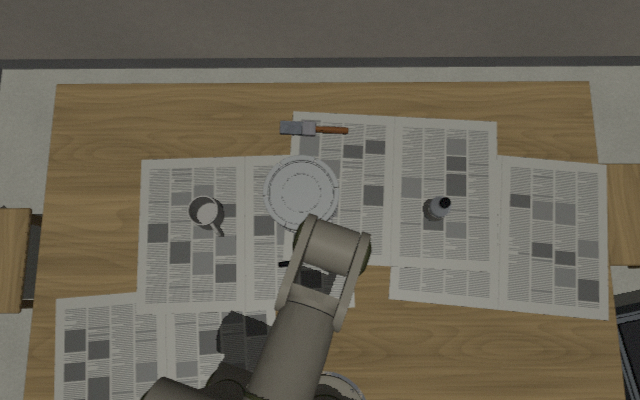

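The rim is at about 122–123 mm all round. The tub (302,195), mug, brush and bottle haven't moved. The marker is partly hidden by the arm, but nothing went near it.

```bash
python3 -c "
from rig import order; print(order.close_job())"
```

```text
the job is handed in; nothing more can be done
None
```

The tub is closed: I pressed the four proud rim sections shut with the closed fingertips and handed the job in at about 8 s. In the tub's surroundings these sat at world angles of about 3°, 63°, 123° and 303°. The other two, at about 183° and 243°, were already shut, so I left them alone.

- **Rim height:** the last top view read every visible section at about 121–125 mm (noisy), where the pressed ones had stood at 130–133 mm. The arm hid the already-shut 183° section from above, and the side view read it at about 121–122 mm.
- **Low readings:** some rim readings from the side and wrist cameras came out at 116–120 mm. I took these as rim wall seen from an angle, because the top view read about 122 mm at most of the same angles.
- **Tub and bystanders:** the tub's axis is within about 1 mm of where it started. The mug, bottle and brush look unmoved. The arm partly hid the marker in the last picture, but it never went near it.
- **Forces:** the contact force read no more than about 4 N at the end of each move. The gripper ended clear of everything.

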